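# Clear the drilling jig and present the cast lever over it

## Robot

A 6-joint arm with a two-finger parallel gripper is mounted at the origin on a cart in front of the work surface, level with it; the furniture and walls round the work are solid. World frame = base frame: x ahead of the robot, y to its left, z up, the work surface at z = 0. Lengths are in mm, angles in rad, forces in N, time in s.
With the tool pointing down it reaches from about 275 to 1000 mm from the base axis. Payload 8.4 kg.
Tool frame: the origin (TCP) lies on the centre line of the jaws, within the pads' length; the fingertips stand 25 mm ahead of it and the grasp point (between the pads) lies 6 mm ahead of it; z points along the fingers, x is the direction in which the jaws open and shut, and the axes are right-handed (so a half turn about z gives the same grasp; the last joint's range is limited). The gripper opens to 85 mm and grips with 20 to 120 N. Pads are 22 mm wide; open, the fingers measure 114 mm over their backs; the gripper's body (76 mm by 85 mm) begins 54 mm behind the grasp point. The pads swing forward as they close: fully open they stand 13 mm farther back than shut.
Start: joints at [1.228, 0.353, 1.633, -0, 1.155, -0.002], TCP at [208.899, 589.058, 256.281] pointing down, gripper open.
Joint ranges: [-2.63, 2.63], [-0.92, 2.1], [0.06, 2.66], [-1.3, 4.44], [0, 2.69], [-3.02, 3.02]. Speed limits (rad/s): [2.22, 2.22, 2.79, 3.14, 3.14, 3.14].

## Interface

Orientations are given as [roll, pitch, yaw] about the fixed x, y, z axes, in that order (R = Rz(yaw) Ry(pitch) Rx(roll)).
In Python, from rig import r gives the robot as it stands. The module is installed in compiled form; this text tells all that it offers.
- The arm moves only by the tool jog_arm, never from a script. Its argument "deltas" is a list of rows, each an object with "gripper": the gripper command: -1 is fully open, 1 is shut, values between are in proportion; "translation": the shift along the world's x, y, z in units of 10 cm (1.0 is 10 cm), a list of three; "dr": the turn, a rotation vector about the world's x, y, z in units of pi/2 rad (1.0 is pi/2 rad), a list of three. In form: [{"gripper": gripper, "translation": [x, y, z], "dr": [wx, wy, wz]}, ...]. A call has 1 to 12 rows; each row shifts and turns the commanded pose from where the row before left it; what a row does not reach is not made up. A row lasts 1/12 s, in which the tool goes at most 41.7 mm and 7.16 degrees, less where a joint would pass 70% of its speed; a pose out of reach is approached as far as the arm can. A call with a number of a shift or a turn outside -1 to 1 is refused whole. A call with a gripper value outside its range is refused whole. The fingers move at their own pace and stop on an object; "squeeze" is the grip in N (left out, the last holds). Time passes only in rows, so rows that do not move let the fingers close. It gives the time, the measured TCP pose, the force and the opening at its end, in the units of the state.
- r.sense(): the state, without advancing time (a new reading comes with each control period).
- r.grab_frame(name): name is "scene" or "top" or "wrist"; returns the picture (480x640x3 uint8, blue, green, red); there is no depth.
- r.calibration(name): a dict with "mtx" (3x3 intrinsics, pixels), "k1" (the pictures are not rectified: a ray, as slopes to the right and down, at radius r is drawn at 1 + k1 r^2 times it, then the intrinsics apply), "world_from_camera" (4x4, takes a point from camera to world coordinates). Camera axes: x right, y down, z forward; pixel columns grow to the right and rows downward; lengths in mm; the calibration is good to about 2 mm. A picture is of the moment at which its call begins: read the wrist's pose just before it. calibration takes no time and is no camera call; for the wrist camera it gives the pose at the moment of the call.
- r.sign_off(): hands the job in, once; it reports no verdict.
The state is a dict: "clock": time; "qpos": joint angles; "qvel": joint speeds; "joint_efforts": joint torques, N m; "eef_pos": TCP position; "tcp_rot": TCP orientation; "contact_force": force on the tool from outside, world axes, zero at the start; "wrist_torque": the same for the moment, N m; "opening": opening from 0.0 (shut) to 1.0 (fully open).
Only numpy, scipy, OpenCV 4.12 (cv2) and the standard library are available. Lean on these libraries where they do the work, as an engineer would, in place of code of your own. Each camera call takes 0.05 s, during which the arm holds its last target. There are 200 camera calls.

## Task

Loose wood chips lie on the plywood drilling jig between its pin and its rest: grip the sanding block, use it to wipe every chip off the jig onto the bench (do not pick the chips up), and put the block back down on the bench clear of the jig. Then lift the cast lever by its balance point and finish the program while still holding it still and level, a few centimetres clear above the jig, its hub bore straight above the pin and its small end straight above the rest, so that I can grease the pin before it goes down. Do not let the lever touch the jig, and leave the other things on the bench where they are.

Things in the scene. Friction and masses are not known exactly. Their poses are not given: they have to be found in the camera images.
- jig: drilling jig fixed to the bench: plywood base 110 (x) x 240 (y) x 18 mm, origin at the centre of its underside, z up. A steel pin stands at y = -85 mm, a dark wood rest block at y = +85 mm. Between them, from y = -63 to +67 mm, the base's top (18 mm above the bench) is flat and bare but for the chips, and open at both long edges (x = +-55 mm)
- jig_pin (a point): centre of the top of the jig's locating pin (19 mm diameter), 55 mm above the bench; the pin stands on a round flange, 44 mm diameter, 6 mm thick. Axes as the jig's
- jig_rest (a point): centre of the top face of the jig's rest block (56 mm along x, 36 mm along y), 41 mm above the bench, 170 mm from the pin, between two upright 8 mm guide pins at x = +-19 mm, 12 mm high. Axes as the jig's
- lever: loose grey cast lever, 0.4 to 0.75 kg. Origin on the bore axis at the hub's underside; x along the arm to the small end, z along the bore, up. Hub 44 mm diameter, 38 mm high, 20 mm bore. On the bench it lies tipped on the hub's rim and the small end: its x axis points 0.105 rad (6 degrees) below level, z leans as much, y is level. Start yaw -0.2 to 0.5 rad (arm points away from the robot)
- lever_balance (a point): the lever's balance point (it is heavy at the hub): x = 52, z = 25 mm in the lever's frame, axes as the lever's. It is the middle of the arm's section there: the arm is a straight bar with flat sides, 14 mm wide (y), z = 16 to 34 mm, bare from x = 33 to 157 mm
- lever_end (a point): centre of the underside of the lever's small end (boss of 26 mm diameter, 22 mm high), at x = 170 mm in the lever's frame, 17 mm higher than the hub's underside
- sanding_block: loose brown cork sanding block wrapped in paper, 58 mm (its x) by 100 mm (its y) by 31 mm high, origin at the centre of its underside (may be 1 mm off)
- chip_a: loose whitish painted wood chip, 14 x 34 x 9 mm (x, y, z) lying on the jig's base, origin at the centre of its underside
- chip_b: loose whitish painted wood chip, 14 x 34 x 9 mm (x, y, z) lying on the jig's base, origin at the centre of its underside
- chip_c: loose pale wood chip, 30 x 13 x 7 mm (x, y, z) lying on the jig's base, origin at the centre of its underside
- chip_d: loose brown wood chip, 22 x 17 x 9 mm (x, y, z) lying on the jig's base, origin at the centre of its underside
- chip_a_mid (a point): centre of chip_a
- chip_b_mid (a point): centre of chip_b
- chip_c_mid (a point): centre of chip_c
- chip_d_mid (a point): centre of chip_d
- hex_bolt: bystander: steel hex bolt with nut, 20 x 64 x 17 mm, lying behind the jig
- pvc_tape: bystander: roll of black tape, 66 mm across, 18 mm high, behind the jig
- dowel: bystander: wooden dowel, 12 mm thick, 130 mm long, near the front edge at the left
- side_cutters: bystander: side cutters, 154 mm long, 15 mm high, in front of the drawer chest at the right

How it is judged (in metres and radians):
On the way, in this order (a step that is already met when the one before it is completed fails the run):
1. the gripped sanding block is down on the jig's base (contact force between the fingers and sanding_block above 0.5 N and z of sanding_block in the frame of jig below 0.027 m and x of sanding_block in the frame of jig between -0.08 and 0.08 m and y of sanding_block in the frame of jig between -0.08 and 0.08 m), for 0.05 s.
2. all four chips are off the jig while the block is still in the gripper ((height (world z) of chip_a_mid below 0.014 m or (height (world z) of chip_a_mid below 0.03 m and (x of chip_a_mid in the frame of jig above 0.058 m or x of chip_a_mid in the frame of jig below -0.058 m))) and (height (world z) of chip_b_mid below 0.014 m or (height (world z) of chip_b_mid below 0.03 m and (x of chip_b_mid in the frame of jig above 0.058 m or x of chip_b_mid in the frame of jig below -0.058 m))) and (height (world z) of chip_c_mid below 0.014 m or (height (world z) of chip_c_mid below 0.03 m and (x of chip_c_mid in the frame of jig above 0.058 m or x of chip_c_mid in the frame of jig below -0.058 m))) and (height (world z) of chip_d_mid below 0.014 m or (height (world z) of chip_d_mid below 0.03 m and (x of chip_d_mid in the frame of jig above 0.058 m or x of chip_d_mid in the frame of jig below -0.058 m))) and contact force between the fingers and sanding_block above 0.5 N), for 0.05 s.
3. the block lies on the bench, clear of the jig and released (height (world z) of sanding_block below 0.012 m and contact force between the fingers and sanding_block below 0.1 N), for 0.2 s.
At the end, for the whole second after the job is handed in: Chips off the jig on the bench; block flat on the bench, released; lever held still within 15 mm of its balance point, level within 0.06 rad, not touching the jig, hub 10-80 mm above the pin's top, bore within 8 mm of the pin's axis, small end within 12 mm of the rest's middle (all of step 3 and (height (world z) of chip_a_mid below 0.014 m or (height (world z) of chip_a_mid below 0.03 m and (x of chip_a_mid in the frame of jig above 0.058 m or x of chip_a_mid in the frame of jig below -0.058 m))) and (height (world z) of chip_b_mid below 0.014 m or (height (world z) of chip_b_mid below 0.03 m and (x of chip_b_mid in the frame of jig above 0.058 m or x of chip_b_mid in the frame of jig below -0.058 m))) and (height (world z) of chip_c_mid below 0.014 m or (height (world z) of chip_c_mid below 0.03 m and (x of chip_c_mid in the frame of jig above 0.058 m or x of chip_c_mid in the frame of jig below -0.058 m))) and (height (world z) of chip_d_mid below 0.014 m or (height (world z) of chip_d_mid below 0.03 m and (x of chip_d_mid in the frame of jig above 0.058 m or x of chip_d_mid in the frame of jig below -0.058 m))) and angle between sanding_block's own z axis and vertical below 0.15 rad and contact force between the fingers and lever above 1 N and contact force between lever and jig below 0.1 N and x of the grasp point in the frame of lever_balance between -0.015 and 0.015 m and angle between lever's own z axis and vertical below 0.06 rad and z of lever in the frame of jig_pin between 0.01 and 0.08 m and horizontal distance between lever and jig_pin below 0.008 m and horizontal distance between lever_end and jig_rest below 0.012 m and linear speed of lever below 0.02 m/s); the arm keeps its last pose, push and grip.
It fails at once if a chip is picked up (more than 80 mm above the bench) (height (world z) of any of chip_a_mid, chip_b_mid, chip_c_mid, chip_d_mid above 0.08 m).
It fails at once if the lever knocks against the jig (contact force between lever and jig above 2 N).
It fails at once if a bystander is shifted by more than 30 mm (distance of any of hex_bolt, pvc_tape, dowel, side_cutters from where it was at the start of the episode above 0.03 m).
It also fails if it takes over 67 s, if anything falls off the work surface, if the arm or the gripper's body presses on something with over 40 N, if the wrist force passes 120 N, or if a joint passes its speed limit or range.

## Working session

There is one attempt and no reset: what is moved stays moved. The work goes in short steps, Python scripts to look and compute and a tool call to move; the robot and the scene stay as the last step left them, time stands still between calls to the robot, and variables do not carry over. Pictures are saved under pics/ and viewed, about 8 in all and at most 12, crops included, and the job is handed in when it is done.

Besides the shell and the picture viewer there is one more tool, called after "Request:" as name(argument=value, ...) on one line, values as JSON. jog_arm: Moves the arm, as the interface text tells. Shifts and turns lie within -1 to 1; 1 stands for 10 cm of shift or pi/2 rad of turn. Its arguments: {"type":"object","properties":{"deltas":{"type":"array"},"squeeze":{"type":"number"}},"required":["deltas"]}

```bash
mkdir -p pics; cat > h.py <<'E'
import numpy as np, cv2, json, sys
from rig import r
np.set_printoptions(precision=4,suppress=True)
def cal(n):
    c=r.calibration(n); return {k:(np.array(v).tolist() if k!='k1' else float(v)) for k,v in c.items()}
def snap(n,f):
    c=cal(n); im=r.grab_frame(n); cv2.imwrite(f'pics/{f}.png',im); json.dump(c,open(f'pics/{f}.json','w')); return im
def ray(f,uv):
    c=json.load(open(f'pics/{f}.json')); K=np.array(c['mtx']);T=np.array(c['world_from_camera'])
    p=cv2.undistortPoints(np.array(uv,float).reshape(-1,1,2),K,np.array([c['k1'],0,0,0,0.])).reshape(-1,2)
    d=np.c_[p,np.ones(len(p))]@T[:3,:3].T
    return T[:3,3],d
def onz(f,uv,z):
    o,d=ray(f,uv); z=np.broadcast_to(z,len(d)); return o+d*((z-o[2])/d[:,2])[:,None]
def proj(f,P):
    c=json.load(open(f'pics/{f}.json')); K=np.array(c['mtx']);T=np.linalg.inv(np.array(c['world_from_camera']))
    return cv2.projectPoints(np.array(P,float).reshape(-1,1,3),cv2.Rodrigues(T[:3,:3])[0],T[:3,3],K,np.array([c['k1'],0,0,0,0.]))[0].reshape(-1,2)
def tri(f1,a,f2,b):
    o1,d1=ray(f1,a);o2,d2=ray(f2,b);out=[]
    for x,y in zip(d1,d2):
        s=np.linalg.lstsq(np.c_[x,-y],o2-o1,rcond=None)[0]
        p,q=o1+x*s[0],o2+y*s[1]; out.append(np.r_[(p+q)/2,np.linalg.norm(p-q)])
    return np.array(out)
E
python3 - <<'E'
from h import *
for n in('scene','top','wrist'):
    snap(n,n+'0'); c=cal(n); print(n,c['k1'],np.array(c['mtx'])[0,0],np.array(c['world_from_camera']))
print(r.sense())
E
```

```text
scene -0.06063133451867042 543.612437978073 [[ -0.8454  -0.2646   0.4639  18.4133]
 [ -0.5341   0.4131  -0.7376 797.4603]
 [  0.0036  -0.8714  -0.4906 598.2167]
 [  0.       0.       0.       1.    ]]
top -0.045187600696044855 553.9647826626742 [[  -0.0072   -0.9974    0.0723  477.1029]
 [  -0.9998    0.0085    0.0176  -13.9678]
 [  -0.0182   -0.0721   -0.9972 1308.2442]
 [   0.        0.        0.        1.    ]]
wrist -0.07062168564028862 368.76782122316035 [[  0.3337   0.8914   0.3067 129.8307]
 [  0.9427  -0.3154  -0.109  616.2198]
 [ -0.0004   0.3255  -0.9455 374.3204]
 [  0.       0.       0.       1.    ]]
{'clock': 0.15, 'qpos': array([ 1.2276,  0.3535,  1.634 , -0.    ,  1.1552, -0.0024]), 'qvel': array([-0.0003, -0.0025, -0.0007, -0.0014, -0.0017,  0.0003]), 'joint_efforts': array([  0.0001, -60.5634, -34.2338,   0.    ,   0.0062,  -0.    ]), 'eef_pos': array([208.7716, 588.749 , 255.7263]), 'tcp_rot': array([3.1416, 0.0011, 1.2301]), 'contact_force': array([ 0.0313,  0.6266, -0.1331]), 'wrist_torque': array([-0.0129,  0.022 , -0.0621]), 'opening': 0.9982664553818786}
```

View pics/scene0.png

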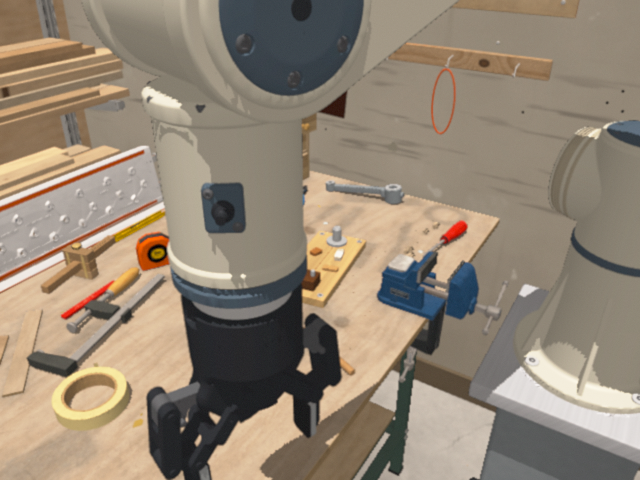

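View pics/top0.png

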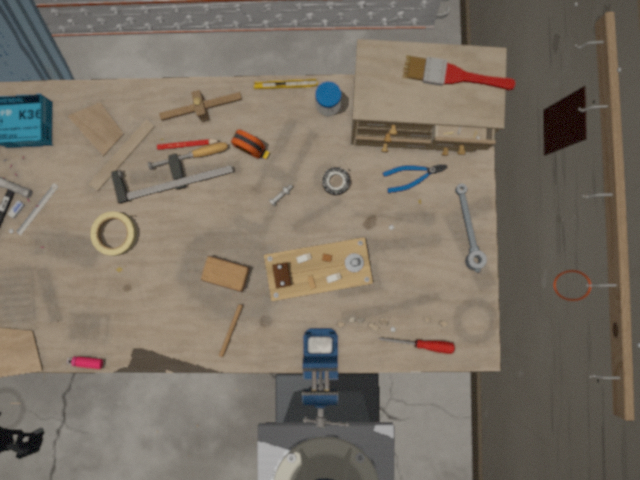

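The scene view is mostly hidden by the arm. The top view shows:
- Jig centre near (318,268), with the pin at (354,262) and the rest at (283,274).
- Block near (225,273).
- Lever hub at (477,260) and small end at (461,188).
- Vise at (320,345).

```bash
python3 - <<'E'
from h import *
names=['pin','rest','j1','j2','j3','j4','blk1','blk2','blk3','blk4','hub','end','vise','bolt','tape']
uv=[(354,262),(283,274),(265,252),(365,238),(371,285),(272,300),(208,256),(250,264),(243,291),(201,282),(477,260),(461,188),(320,330),(281,195),(336,180)]
z=[55,41,18,18,18,18,31,31,31,31,40,30,60,10,18]
for n,p in zip(names,onz('top0',uv,z)): print(n,p)
im=cv2.imread('pics/top0.png'); cv2.imwrite('pics/c1.png',cv2.resize(im[170:340,190:510],None,fx=2.5,fy=2.5,interpolation=cv2.INTER_CUBIC))
R=cv2.Rodrigues(np.zeros(3))
from scipy.spatial.transform import Rotation as Ro
c=json.load(open('pics/wrist0.json'));T=np.array(c['world_from_camera']);s=r.sense()
G=np.eye(4);G[:3,:3]=Ro.from_euler('xyz',s['tcp_rot']).as_matrix();G[:3,3]=s['eef_pos']
print(np.linalg.inv(G)@T)
E
```

```text
pin [527.2455 -66.8488  55.    ]
rest [501.6254  95.2108  41.    ]
j1 [553.7674 139.2368  18.    ]
j2 [584.5662 -94.724   18.    ]
j3 [ 475.0017 -107.2393   18.    ]
j4 [441.8764 122.9768  18.    ]
blk1 [544.772  270.4673  31.    ]
blk2 [525.4729 172.5035  31.    ]
blk3 [463.296  188.6351  31.    ]
blk4 [484.6282 286.3971  31.    ]
hub [ 530.036  -348.9085   40.    ]
end [ 698.4477 -319.0125   30.    ]
vise [375.4631  11.0454  60.    ]
bolt [689.2272 102.2139  10.    ]
tape [722.2602 -28.3205  18.    ]
[[   1.        0.0003    0.0006   -0.6577]
 [  -0.0005    0.9456    0.3255  -83.5806]
 [  -0.0005   -0.3255    0.9456 -118.501 ]
 [   0.        0.        0.        1.    ]]
```

View pics/c1.png

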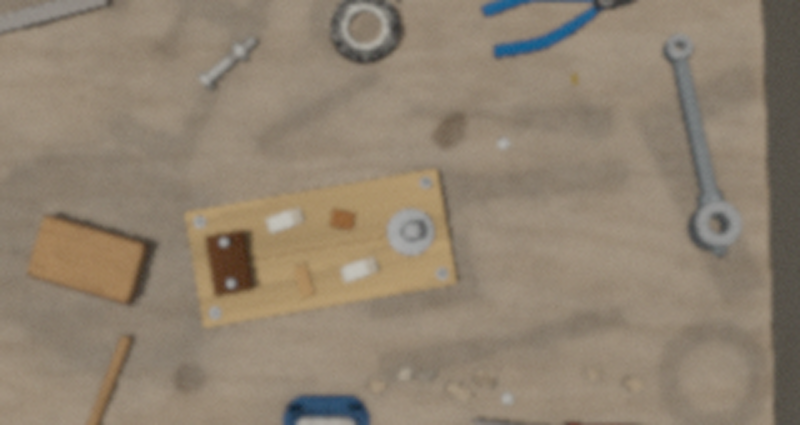

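The crop shows the jig with the rest (dark) at (230,262) and the pin at (411,231). The four chips are at a/b (283,220) and (358,270), c (305,280) and d (343,219). The block is at (88,258), the dowel below it, and the lever at the right with its hub at (716,224). Next I'll move above the block and jig for wrist views.

Request:
jog_arm(deltas=[{"gripper": -1, "translation": [0.24, -0.32, 0], "dr": [0, 0, -0.075]}, {"gripper": -1, "translation": [0.24, -0.32, 0], "dr": [0, 0, -0.075]}, {"gripper": -1, "translation": [0.24, -0.32, 0], "dr": [0, 0, -0.075]}, {"gripper": -1, "translation": [0.24, -0.32, 0], "dr": [0, 0, -0.075]}, {"gripper": -1, "translation": [0.24, -0.32, 0], "dr": [0, 0, -0.075]}, {"gripper": -1, "translation": [0.24, -0.32, 0], "dr": [0, 0, -0.075]}, {"gripper": -1, "translation": [0.24, -0.32, 0], "dr": [0, 0, -0.075]}, {"gripper": -1, "translation": [0.24, -0.32, 0], "dr": [0, 0, -0.075]}, {"gripper": -1, "translation": [0.24, -0.32, 0], "dr": [0, 0, -0.075]}, {"gripper": -1, "translation": [0.24, -0.32, 0], "dr": [0, 0, -0.075]}, {"gripper": -1, "translation": [0.24, -0.32, 0], "dr": [0, 0, -0.075]}, {"gripper": -1, "translation": [0.24, -0.32, 0], "dr": [0, 0, -0.075]}])

```text
clock: 1.15
eef_pos: [497.6, 203.2, 256.3]
tcp_rot: [-3.142, 0.0, -0.19]
contact_force: [0.5, 0.1, -0.1]
opening: 1.0
```

```bash
python3 - <<'E'
from h import *
s=r.sense(); print(s['clock'],s['eef_pos'],s['tcp_rot'],s['qpos'],s['qvel'])
snap('wrist','w1')
E
```

```text
1.15 [497.6302 203.1998 256.2502] [-3.1416  0.0001 -0.1896] [0.3848 0.2174 1.8205 0.0001 1.1038 0.5744] [-0.8741  0.172  -0.223   0.0021  0.0446  0.5356]
```

View pics/w1.png

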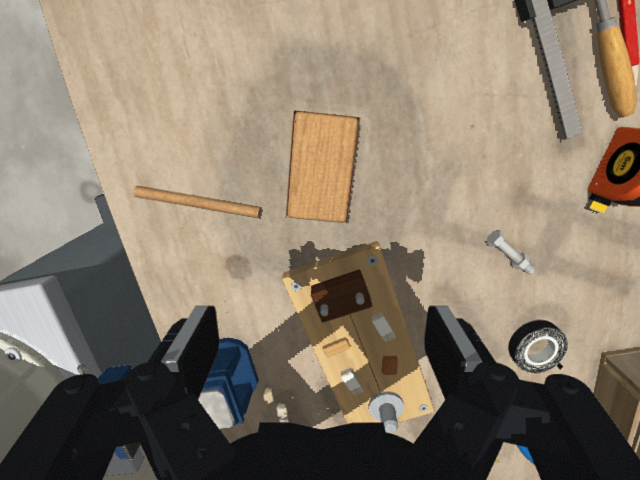

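The wrist view shows the block top at corners (296,111), (359,118), (348,222) and (288,217). The jig is below it: pin top near (388,402), rest at (341,293), chips at (384,325), (335,347), (352,380) and (390,366).

```bash
python3 - <<'E'
from h import *
B=onz('w1',[(296,111),(359,118),(348,222),(288,217)],31); print(B); print('ctr',B.mean(0),'sides',[np.linalg.norm(B[i]-B[i-1]) for i in range(4)])
v=(B[0]+B[1]-B[2]-B[3]);print('yaw',-np.arctan2(v[0],v[1])); v=(B[1]+B[2]-B[0]-B[3]);print('yawx',np.arctan2(v[1],v[0]))
t=lambda p:(p[0]/2.5+190-.3,p[1]/2.5+170-.3)
# block corners top view crop
print('tri blk',tri('top0',[t((48,215)),t((147,242)),t((129,303)),t((28,275))],'w1',[(359,118),(348,222),(288,217),(296,111)]))
print('jig screws/corners',tri('top0',[t((186,211)),t((204,327)),t((199,222)),t((215,313)),t((426,183))],'w1',[(379,242),(284,277),(373,261),(296,286),(423,408)]))
print('rest',tri('top0',[t((224,242)),t((231,284))],'w1',[(360,298),(324,310)]))
print('w1 screws z18',onz('w1',[(373,261),(296,286),(423,408)],18), 'corn',onz('w1',[(379,242),(284,277)],18))
print('top screws',onz('top0',[t((199,222)),t((215,313)),t((426,183)),t((441,273))],18))
print('top pin base',onz('top0',[t((411,231))],24))
print('chips w1',onz('w1',[(384,325),(352,380),(335,347),(390,366)],26))
print('chips top',onz('top0',[t((284,220)),t((359,269)),t((305,280)),t((343,219))],26))
E
```

```text
[[491.0429 286.609   31.    ]
 [545.2692 270.1273  31.    ]
 [519.3279 175.7102  31.    ]
 [462.916  191.6871  31.    ]]
ctr [504.639  231.0334  31.    ] sides [np.float64(99.00151080005094), np.float64(56.67577745500626), np.float64(97.91590606787092), np.float64(58.630753045689)]
yaw -0.2781597234533467
yawx -0.2853688251665615
tri blk [[545.8449 269.838   24.3735   0.0756]
 [519.5066 175.8936  31.6037   0.3781]
 [463.4133 192.2579  33.2832   0.3368]
 [490.4603 286.7793  29.799    1.0587]]
jig screws/corners [[548.6143 141.9954  12.2157   1.1496]
 [441.5814 124.2916  18.5237   1.7537]
 [537.9057 128.1989  26.6438   0.3147]
 [453.6998 113.7688  23.7917   0.0924]
 [572.429  -82.9979  21.6253   0.9888]]
rest [[518.118  102.65    51.9747   0.7473]
 [480.36    96.3308  52.3906   0.0178]]
w1 screws z18 [[538.3513 124.3077  18.    ]
 [452.6684 110.9571  18.    ]
 [572.5324 -86.783   18.    ]] corn [[547.4872 144.245   18.    ]
 [442.3243 123.822   18.    ]]
top screws [[538.4743 129.165   18.    ]
 [453.6392 114.3329  18.    ]
 [573.1927 -83.1488  18.    ]
 [489.2265 -96.0542  18.    ]]
top pin base [[528.2521 -68.3858  24.    ]]
chips w1 [[538.9908  49.6688  26.    ]
 [492.4351 -18.1341  26.    ]
 [480.9538  31.5539  26.    ]
 [538.7956  -6.792   26.    ]]
chips top [[539.3215  49.2601  26.    ]
 [493.4273 -19.877   26.    ]
 [483.6471  30.1165  26.    ]
 [539.8056  -5.4606  26.    ]]
```

Checks against the given sizes:
- **Block:** centre (504.6, 231), yaw −0.28, sides 98.5 × 57.7, height about 30.
- **Jig:** centre about (513.6, 16.1), yaw about 0.165. The predicted pin and rest positions match those measured within 1 mm.
- **Chips:** in the jig frame they span y −48..46.

Gripping the block now.

Request:
jog_arm(deltas=[{"gripper": -1, "translation": [0.04, 0.13, -0.1], "dr": [0, 0, -0.03]}, {"gripper": -1, "translation": [0.04, 0.13, -0.2], "dr": [0, 0, -0.03]}, {"gripper": -1, "translation": [0, 0, -0.35], "dr": [0, 0, 0]}, {"gripper": -1, "translation": [0, 0, -0.35], "dr": [0, 0, 0]}, {"gripper": -1, "translation": [0, 0, -0.35], "dr": [0, 0, 0]}, {"gripper": -1, "translation": [0, 0, -0.35], "dr": [0, 0, 0]}, {"gripper": -1, "translation": [0, 0, -0.3], "dr": [0, 0, 0]}, {"gripper": -1, "translation": [0, 0, -0.18], "dr": [0, 0, 0]}, {"gripper": -1, "translation": [0, 0, -0.1], "dr": [0, 0, 0]}, {"gripper": -1, "translation": [0, 0, 0], "dr": [0, 0, 0]}], squeeze=40)

```text
clock: 2.03
eef_pos: [503.6, 230.5, 26.2]
tcp_rot: [3.139, 0.003, -0.278]
contact_force: [-0.4, -0.7, 0.9]
opening: 1.002
```

Request:
jog_arm(deltas=[{"gripper": 1, "translation": [0, 0, 0], "dr": [0, 0, 0]}, {"gripper": 1, "translation": [0, 0, 0], "dr": [0, 0, 0]}, {"gripper": 1, "translation": [0, 0, 0], "dr": [0, 0, 0]}, {"gripper": 1, "translation": [0, 0, 0], "dr": [0, 0, 0]}, {"gripper": 1, "translation": [0, 0, 0], "dr": [0, 0, 0]}, {"gripper": 1, "translation": [0, 0, 0], "dr": [0, 0, 0]}, {"gripper": 1, "translation": [0, 0, 0], "dr": [0, 0, 0]}, {"gripper": 1, "translation": [0, 0, 0], "dr": [0, 0, 0]}])

```text
clock: 2.7
eef_pos: [505.9, 231.6, 29.9]
tcp_rot: [-3.14, -0.002, -0.278]
contact_force: [-1.5, 0.2, 7.0]
opening: 0.675
```

Request:
jog_arm(deltas=[{"gripper": 1, "translation": [0, 0, 0.2], "dr": [0, 0, 0]}, {"gripper": 1, "translation": [0, 0, 0.35], "dr": [0, 0, 0]}, {"gripper": 1, "translation": [0.1, -0.1, 0.35], "dr": [0, 0, 0]}, {"gripper": 1, "translation": [0.18, -0.35, 0.1], "dr": [0, 0, 0.05]}, {"gripper": 1, "translation": [0.18, -0.35, 0], "dr": [0, 0, 0.06]}, {"gripper": 1, "translation": [0.18, -0.35, 0], "dr": [0, 0, 0.06]}, {"gripper": 1, "translation": [0.18, -0.35, 0], "dr": [0, 0, 0.06]}, {"gripper": 1, "translation": [0.17, -0.33, 0], "dr": [0, 0, 0.05]}, {"gripper": 1, "translation": [0, -0.18, 0], "dr": [0, 0, 0]}, {"gripper": 1, "translation": [0, 0, 0], "dr": [0, 0, 0]}, {"gripper": 1, "translation": [0, 0, 0], "dr": [0, 0, 0]}])

```text
clock: 3.62
eef_pos: [603.9, 29.1, 128.7]
tcp_rot: [-3.141, -0.0, 0.159]
contact_force: [-0.5, 0.9, -2.1]
opening: 0.67
```

```bash
python3 - <<'E'
from h import *
s=r.sense(); print(s['clock'],s['eef_pos'],s['tcp_rot'],s['qpos'],s['contact_force'])
im=snap('top','t2'); snap('wrist','w2'); im2=cv2.imread('pics/w2.png')
cv2.imwrite('pics/c2.png',np.hstack([cv2.resize(im[170:340,190:400],(525,425)),cv2.resize(im2,(275,206))[:206].repeat(1,0) if 0 else cv2.copyMakeBorder(cv2.resize(im2,(275,206)),0,219,0,0,0)]))
E
```

```text
3.6167 [603.8602  29.0824 128.7121] [-3.1415 -0.0004  0.1591] [ 0.0456  0.4665  1.7805  0.0002  0.8942 -0.1137] [-0.5303  0.8806 -2.0804]
```

View pics/w2.png

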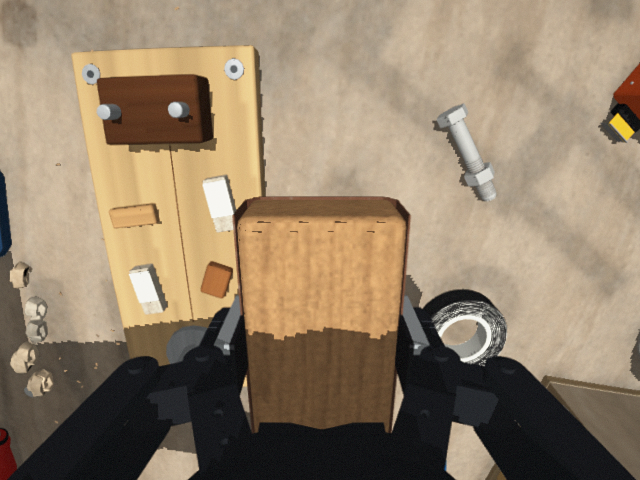

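The wrist view shows the block firmly held. Its +y top edge runs near (248,213)–(404,213), and the rest pins are at (107,111) and (179,109). The chips are at (218,204), (146,290), (134,215) and (217,280).

```bash
python3 - <<'E'
from h import *
def jf(P,c=(513.6,16.1),a=.165):
    R=np.array([[np.cos(a),-np.sin(a)],[np.sin(a),np.cos(a)]]); return (np.array(P)[:,:2]-c)@R
print('screws',onz('w2',[(234,69),(91,74)],18), jf(onz('w2',[(234,69),(91,74)],18)))
print('corner',jf(onz('w2',[(256,46),(74,53)],18)))
print('chip ext',jf(onz('w2',[(204,179),(225,177),(231,230),(130,268),(151,264),(162,312),(110,209),(158,204),(206,290),(232,270)],[27]*6+[25,25,27,27])))
p=onz('w2',[(248,222),(404,222),(246,200),(400,198)],[130,130,99,99]); print('blk end jig',jf(p))
print('restpins',jf(onz('w2',[(105,108),(177,106)],53)))
print(jf([[603.9,29.1]]))
E
```

```text
screws [[537.0586 125.9198  18.    ]
 [451.7474 111.6959  18.    ]] [[ 41.1781 104.4751]
 [-45.3107 104.457 ]]
corner [[ 54.5834 116.6458]
 [-54.0864 116.7102]]
chip ext [[ 20.4223  41.8136]
 [ 33.3782  42.8973]
 [ 34.301    9.1812]
 [-36.1608 -17.1464]
 [-21.2059 -14.2135]
 [-19.3496 -50.4809]
 [-43.3923  23.0191]
 [-11.2663  25.9682]
 [ 13.6664 -33.2333]
 [ 32.6043 -18.4941]]
blk end jig [[ 66.9526  46.0874]
 [119.0115  45.8667]
 [ 60.2923  46.0741]
 [123.9472  46.6566]]
restpins [[-19.649   84.2563]
 [ 18.5054  84.1401]]
[[91.2089 -2.0085]]
```

Request:
jog_arm(deltas=[{"gripper": 1, "translation": [0.01, 0.01, -0.25], "dr": [0, 0, 0.004]}, {"gripper": 1, "translation": [0, 0, -0.3], "dr": [0, 0, 0]}, {"gripper": 1, "translation": [0, 0, -0.16], "dr": [0, 0, 0]}, {"gripper": 1, "translation": [0, 0, -0.07], "dr": [0, 0, 0]}, {"gripper": 1, "translation": [0, 0, 0], "dr": [0, 0, 0]}, {"gripper": 1, "translation": [0, 0, 0], "dr": [0, 0, 0]}])

```text
clock: 4.22
eef_pos: [605.1, 31.9, 50.8]
tcp_rot: [-3.142, -0.0, 0.169]
contact_force: [0.6, -0.2, -0.5]
opening: 0.67
```

Request:
jog_arm(deltas=[{"gripper": 1, "translation": [-0.12, -0.035, -0.01], "dr": [0, 0, 0]}, {"gripper": 1, "translation": [-0.12, -0.02, 0], "dr": [0, 0, 0]}, {"gripper": 1, "translation": [-0.12, -0.02, 0], "dr": [0, 0, 0]}, {"gripper": 1, "translation": [-0.12, -0.02, 0], "dr": [0, 0, 0]}, {"gripper": 1, "translation": [-0.12, -0.02, 0], "dr": [0, 0, 0]}, {"gripper": 1, "translation": [-0.12, -0.02, 0], "dr": [0, 0, 0]}, {"gripper": 1, "translation": [-0.12, -0.02, 0], "dr": [0, 0, 0]}, {"gripper": 1, "translation": [-0.12, -0.02, 0], "dr": [0, 0, 0]}, {"gripper": 1, "translation": [-0.12, -0.02, 0], "dr": [0, 0, 0]}, {"gripper": 1, "translation": [-0.12, -0.02, 0], "dr": [0, 0, 0]}, {"gripper": 1, "translation": [-0.12, -0.02, 0], "dr": [0, 0, 0]}, {"gripper": 1, "translation": [-0.1, -0.015, 0], "dr": [0, 0, 0]}])

```text
clock: 5.22
eef_pos: [465.3, 6.5, 51.6]
tcp_rot: [3.141, -0.007, 0.168]
contact_force: [2.8, 7.4, 15.5]
opening: 0.668
```

```bash
python3 - <<'E'
from h import *
s=r.sense(); print(s['clock'],s['eef_pos'],s['tcp_rot'],s['contact_force'])
snap('wrist','w3'); im=snap('top','t3');snap('scene','s3')
E
```

```text
5.2167 [465.3134   6.4511  51.648 ] [ 3.1411 -0.0066  0.1675] [ 2.8086  7.3844 15.4939]
```

View pics/w3.png

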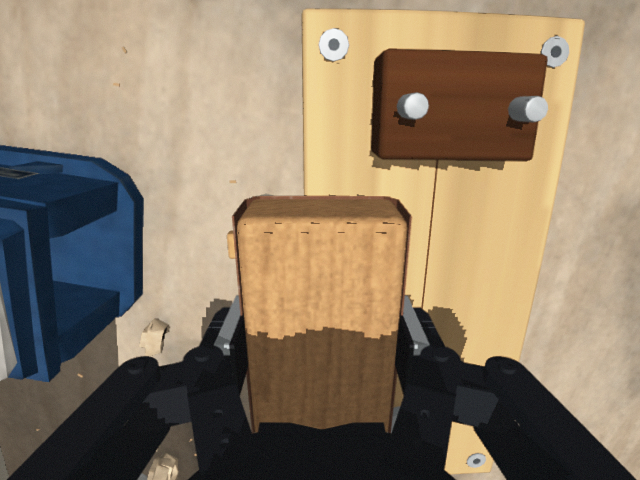

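The wrist view shows the jig's upper half bare beside the block. One pale chip peeks out at (232,245), just off the edge, and the vise edge is at (143,240). I'll push a little farther, then lift to look.

Request:
jog_arm(deltas=[{"gripper": 1, "translation": [-0.08, -0.013, 0.005], "dr": [0, 0, 0]}, {"gripper": 1, "translation": [-0.06, -0.01, 0], "dr": [0, 0, 0]}, {"gripper": 1, "translation": [0, 0, 0], "dr": [0, 0, 0]}, {"gripper": 1, "translation": [0, 0, 0], "dr": [0, 0, 0]}, {"gripper": 1, "translation": [0, 0, 0], "dr": [0, 0, 0]}])

```text
clock: 5.78
eef_pos: [449.3, 3.8, 50.1]
tcp_rot: [3.141, -0.001, 0.168]
contact_force: [0.1, 0.2, -1.0]
opening: 0.668
```

Request:
jog_arm(deltas=[{"gripper": 1, "translation": [0.05, 0, 0.15], "dr": [0, 0, 0]}, {"gripper": 1, "translation": [0.15, 0, 0.35], "dr": [0, 0, 0]}, {"gripper": 1, "translation": [0.35, 0, 0.2], "dr": [0, 0, 0]}, {"gripper": 1, "translation": [0.35, 0.05, 0], "dr": [0, 0, 0]}, {"gripper": 1, "translation": [0.35, 0.05, 0], "dr": [0, 0, 0]}, {"gripper": 1, "translation": [0.3, 0.05, 0], "dr": [0, 0, 0]}, {"gripper": 1, "translation": [0, 0, 0], "dr": [0, 0, 0]}, {"gripper": 1, "translation": [0, 0, 0], "dr": [0, 0, 0]}])

```text
clock: 6.45
eef_pos: [605.3, 19.0, 119.4]
tcp_rot: [3.142, -0.0, 0.169]
contact_force: [0.0, -0.9, -1.4]
opening: 0.666
```

```bash
python3 - <<'E'
from h import *
s=r.sense(); print(s['clock'],s['eef_pos'],s['tcp_rot'],s['contact_force'])
im2=snap('wrist','w4'); im=snap('top','t4')
cv2.imwrite('pics/c4.png',np.hstack([cv2.resize(im[210:340,240:400],(500,406),interpolation=cv2.INTER_CUBIC),cv2.copyMakeBorder(im2[0:406,0:300],0,0,0,0,0)]))
E
```

```text
6.45 [605.2561  19.0212 119.364 ] [ 3.1415 -0.0004  0.1685] [ 0.031  -0.9112 -1.4069]
```

View pics/c4.png

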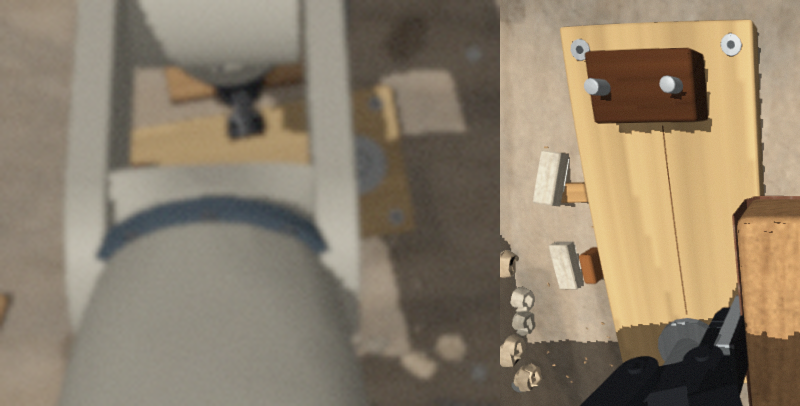

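In the wrist half of the composite the base is bare. The two white chips at (550,178) and (564,265) lie on the bench. The pale chip at (575,192) and the brown one at (590,265) sit right beside the near edge, partly hidden. I'll look from over that edge before releasing the block.

Request:
jog_arm(deltas=[{"gripper": 1, "translation": [-0.3, -0.2, 0.05], "dr": [0, 0, 0]}, {"gripper": 1, "translation": [-0.35, -0.2, 0.05], "dr": [0, 0, 0]}, {"gripper": 1, "translation": [-0.35, -0.2, 0], "dr": [0, 0, 0]}, {"gripper": 1, "translation": [-0.35, -0.2, 0], "dr": [0, 0, 0]}, {"gripper": 1, "translation": [0, 0, 0], "dr": [0, 0, 0]}, {"gripper": 1, "translation": [0, 0, 0], "dr": [0, 0, 0]}, {"gripper": 1, "translation": [0, 0, 0], "dr": [0, 0, 0]}])

```text
clock: 7.13
eef_pos: [468.6, -61.4, 130.1]
tcp_rot: [3.141, -0.001, 0.167]
contact_force: [0.3, -0.5, -0.7]
opening: 0.667
```

```bash
python3 - <<'E'
from h import *
s=r.sense(); print(s['clock'],s['eef_pos'],s['tcp_rot'],s['contact_force'])
im2=snap('wrist','w5'); snap('scene','s5')
a=im2[0:300,140:440]; b=cv2.imread('pics/s5.png')[200:350,250:400]
print(onz('w5',[(300,100)],18))
cv2.imwrite('pics/c5.png',np.hstack([cv2.resize(a,(400,400)),cv2.resize(b,(400,400),interpolation=cv2.INTER_CUBIC)]))
E
```

```text
7.1333 [468.6031 -61.4311 130.1479] [ 3.1414 -0.0008  0.1672] [ 0.2529 -0.4985 -0.6947]
[[441.7519  22.9657  18.    ]]
```

View pics/c5.png

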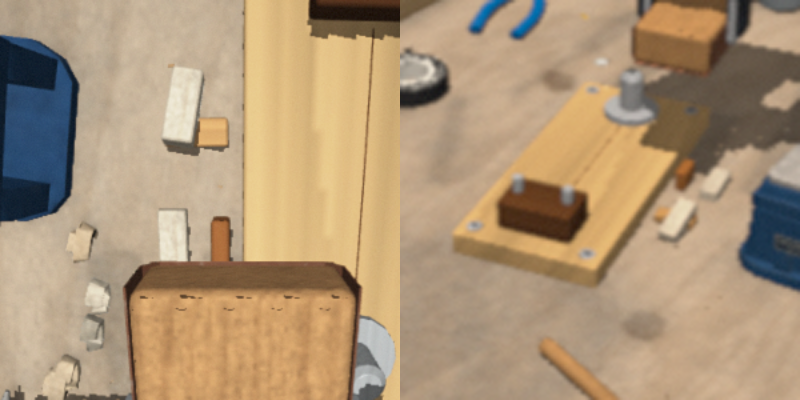

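Both views show all four chips on the bench. One white chip rests low on the pale one, the brown one stands on its edge beside the jig, and the base is bare. I'll set the block down between the jig and the lever, on free bench near (500,−205).

Request:
jog_arm(deltas=[{"gripper": 1, "translation": [0.08, -0.35, 0], "dr": [0, 0, 0]}, {"gripper": 1, "translation": [0.08, -0.35, 0], "dr": [0, 0, 0]}, {"gripper": 1, "translation": [0.08, -0.35, 0], "dr": [0, 0, 0]}, {"gripper": 1, "translation": [0.08, -0.35, -0.1], "dr": [0, 0, 0]}, {"gripper": 1, "translation": [0, -0.04, -0.3], "dr": [0, 0, 0]}, {"gripper": 1, "translation": [0, 0, -0.3], "dr": [0, 0, 0]}, {"gripper": 1, "translation": [0, 0, -0.15], "dr": [0, 0, 0]}, {"gripper": 1, "translation": [0, 0, -0.08], "dr": [0, 0, 0]}, {"gripper": 1, "translation": [0, 0, -0.04], "dr": [0, 0, 0]}, {"gripper": 1, "translation": [0, 0, -0.02], "dr": [0, 0, 0]}, {"gripper": 1, "translation": [0, 0, 0], "dr": [0, 0, 0]}, {"gripper": 1, "translation": [0, 0, 0], "dr": [0, 0, 0]}])

```text
clock: 8.23
eef_pos: [501.8, -205.3, 31.7]
tcp_rot: [3.141, -0.001, 0.169]
contact_force: [-0.3, -0.3, -1.9]
opening: 0.676
```

Request:
jog_arm(deltas=[{"gripper": 1, "translation": [0, 0, -0.015], "dr": [0, 0, 0]}, {"gripper": 1, "translation": [0, 0, 0], "dr": [0, 0, 0]}, {"gripper": -1, "translation": [0, 0, 0], "dr": [0, 0, 0]}, {"gripper": -1, "translation": [0, 0, 0], "dr": [0, 0, 0]}, {"gripper": -1, "translation": [0, 0, 0], "dr": [0, 0, 0]}, {"gripper": -1, "translation": [0, 0, 0], "dr": [0, 0, 0]}, {"gripper": -1, "translation": [0, 0, 0], "dr": [0, 0, 0]}, {"gripper": -1, "translation": [0, 0, 0], "dr": [0, 0, 0]}, {"gripper": -1, "translation": [0, 0, 0.2], "dr": [0, 0, 0]}, {"gripper": -1, "translation": [0, 0, 0.4], "dr": [0, 0, 0]}, {"gripper": -1, "translation": [0, 0, 0.4], "dr": [0, 0, 0]}])

```text
clock: 9.15
eef_pos: [499.6, -204.7, 129.1]
tcp_rot: [-3.139, 0.003, 0.168]
contact_force: [0.5, -0.7, 0.2]
opening: 1.0
```

Request:
jog_arm(deltas=[{"gripper": -1, "translation": [0.08, -0.06, 0.1], "dr": [0, 0, -0.078]}, {"gripper": -1, "translation": [0.08, -0.06, 0.1], "dr": [0, 0, -0.078]}, {"gripper": -1, "translation": [0.08, -0.07, 0.1], "dr": [0, 0, -0.078]}, {"gripper": -1, "translation": [0.08, -0.07, 0.1], "dr": [0, 0, -0.078]}, {"gripper": -1, "translation": [0.08, -0.07, 0.1], "dr": [0, 0, -0.078]}, {"gripper": -1, "translation": [0.08, -0.07, 0.1], "dr": [0, 0, -0.078]}, {"gripper": -1, "translation": [0.08, -0.07, 0.1], "dr": [0, 0, -0.078]}, {"gripper": -1, "translation": [0.08, -0.07, 0], "dr": [0, 0, -0.078]}, {"gripper": 0, "translation": [0.08, -0.07, 0], "dr": [0, 0, -0.078]}, {"gripper": 0, "translation": [0.08, -0.07, 0], "dr": [0, 0, -0.078]}, {"gripper": 0, "translation": [0.08, -0.07, 0], "dr": [0, 0, -0.078]}, {"gripper": 0, "translation": [0.08, -0.07, 0], "dr": [0, 0, -0.078]}])

```text
clock: 10.15
eef_pos: [597.1, -287.5, 199.1]
tcp_rot: [3.141, 0.0, -1.308]
contact_force: [0.1, -0.2, -0.8]
opening: 0.502
```

Request:
jog_arm(deltas=[{"gripper": 0, "translation": [0, 0, 0], "dr": [0, 0, -0.05]}, {"gripper": 0, "translation": [0, 0, 0], "dr": [0, 0, 0]}, {"gripper": 0, "translation": [0, 0, 0], "dr": [0, 0, 0]}])

```text
clock: 10.4
eef_pos: [596.6, -287.1, 198.9]
tcp_rot: [3.141, 0.0, -1.378]
contact_force: [0.1, -0.3, -0.1]
opening: 0.499
```

```bash
python3 - <<'E'
from h import *
s=r.sense(); print(s['clock'],s['eef_pos'],s['tcp_rot'],s['qpos'],s['opening'])
snap('wrist','w6'); im=snap('top','t6')
print('wall',onz('top0',[(497,200),(498,280),(500,360)],0))
E
```

```text
10.4 [ 596.5884 -287.0938  198.9438] [ 3.141   0.0005 -1.378 ] [-0.4508  0.4644  1.599   0.      1.079   0.9272] 0.49948866712179735
wall [[ 674.1146 -411.2346    0.    ]
 [ 484.1462 -407.8193    0.    ]
 [ 297.5674 -407.6057    0.    ]]
```

View pics/w6.png

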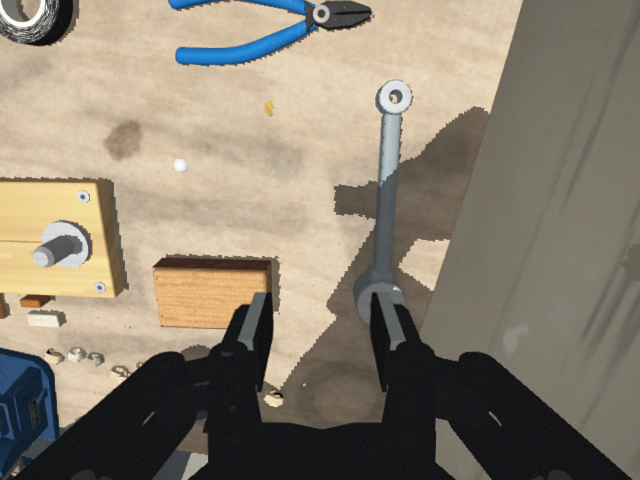

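The view shows the block flat on the bench, the lever's boss at (394,97), its arm running down to the hub near (380,297), and the wall base at the right, y about −408. I'll measure the arm's edges numerically.

```bash
python3 - <<'E'
from h import *
im=cv2.imread('pics/w6.png'); hsv=cv2.cvtColor(im,cv2.COLOR_BGR2HSV)
for v in (125,140,155,170,200,215,230,245,260):
    print(v,[(int(a),int(b)) for a,b in hsv[v,370:410,1:]])if v in(140,245) else None
    s=hsv[v,365:415,1]<40; u=np.where(s)[0]+365; print(v,u.min() if len(u) else None,u.max() if len(u) else None,len(u))
t=lambda p:(p[0]/2.5+190-.3,p[1]/2.5+170-.3)
E=tri('top0',[t((679,46))],'w6',[(395,97)]);print('end tri',E,'top-only',onz('top0',[t((679,46))],23.3),'w6',onz('w6',[(395,97)],23.3))
print('hub top', onz('top0',[t((716,224))],40))
E
```

```text
125 381 400 20
140 [(54, 219), (54, 220), (55, 216), (59, 211), (56, 218), (54, 216), (57, 216), (53, 220), (55, 217), (51, 200), (33, 141), (20, 101), (22, 115), (22, 154), (19, 174), (17, 183), (17, 193), (18, 199), (16, 202), (17, 197), (20, 194), (16, 191), (17, 190), (21, 186), (22, 185), (16, 179), (17, 177), (23, 158), (23, 144), (9, 115), (58, 194), (57, 207), (55, 208), (56, 210), (54, 213), (56, 210), (60, 211), (60, 210), (59, 211), (56, 208)]
140 380 399 20
155 379 399 21
170 378 398 21
200 376 395 20
215 376 394 19
230 375 393 19
245 [(57, 90), (57, 90), (52, 93), (39, 85), (4, 72), (21, 74), (20, 76), (16, 80), (20, 88), (24, 86), (26, 89), (25, 91), (25, 91), (25, 92), (23, 89), (23, 89), (26, 88), (25, 92), (23, 90), (12, 82), (27, 86), (9, 83), (17, 88), (64, 92), (66, 96), (66, 97), (66, 101), (64, 99), (61, 100), (55, 102), (59, 100), (60, 102), (58, 101), (58, 101), (63, 101), (66, 101), (64, 104), (64, 104), (62, 99), (62, 99)]
245 373 392 20
260 372 391 20
end tri [[ 698.5495 -323.0661   23.0951    3.7862]] top-only [[ 699.3657 -321.3079   23.3   ]] w6 [[ 697.6584 -324.7242   23.3   ]]
hub top [[ 531.6563 -346.8878   40.    ]]
```

```bash
python3 - <<'E'
from h import *
from scipy.optimize import least_squares
from scipy.spatial.transform import Rotation as Ro
def lev(p,P): # p: x,y (origin), yaw
    R=Ro.from_euler('ZY',[p[2],.105]).as_matrix(); return np.array(P)@R.T+[p[0],p[1],2.3]
e=np.array([(400.7,125),(399.9,140),(399.6,155),(398.6,170),(395.7,200),(394.7,215),(393.7,230),(392.6,245),(391.6,260)])
l=np.array([(380.7,125),(379.8,140),(378.7,155),(377.7,170),(375.7,200),(375.3,215),(374.7,230),(372.8,245),(371.8,260)])
def edge(p,y,z,obs):
    q=proj('w6',lev(p,[(40,y,z),(150,y,z)])); u=np.interp(obs[:,1],q[::-1,1] if q[0,1]>q[1,1] else q[:,1],q[::-1,0] if q[0,1]>q[1,1] else q[:,0]); return u-obs[:,0]
def f(p): return np.r_[edge(p,-7,34,e),edge(p,7,16,l),proj('w6',lev(p,[(170,0,39)]))[0]-(395,97)]
s=least_squares(f,[530,-349,.17],x_scale=[1,1,.01]); print(s.x,s.fun.round(1))
print('balance',lev(s.x,[(52,0,25)]),'end',lev(s.x,[(170,0,39)]),'hubtop',lev(s.x,[(0,0,38)]))
print('hub top px top0',proj('top0',lev(s.x,[(0,0,38),(170,0,39)])))
# jig features in w6
print('screws',onz('w6',[(83,197),(99,287)],18),onz('w6',[(105,180),(128,295)],18)); print('flange',onz('w6',[(66,243)],24))
E
```

```text
[ 526.8863 -353.3968    0.1639] [ 0.8  0.5 -0.2 -0.3  0.4  0.3  0.3  0.3  0.2 -0.6 -0.6 -0.4 -0.3 -0.1
 -0.6 -0.9  0.1  0.5  0.5  0. ]
balance [[ 580.4919 -344.5312   21.7123]] end [[ 697.717 -325.144   23.268]] hubtop [[ 530.8156 -352.747    40.0907]]
hub top px top0 [[478.6749 259.643 ]
 [462.9529 188.7862]]
screws [[571.0936 -84.4065  18.    ]
 [486.2808 -98.0437  18.    ]] [[ 589.6104 -103.8663   18.    ]
 [ 483.6453 -125.9242   18.    ]]
flange [[527.9356 -71.6631  24.    ]]
```

Request:
jog_arm(deltas=[{"gripper": 0, "translation": [-0.08, -0.2, -0.1], "dr": [0, 0, -0.018]}, {"gripper": 0, "translation": [-0.08, -0.2, -0.1], "dr": [0, 0, 0]}, {"gripper": 0, "translation": [0, -0.17, -0.2], "dr": [0, 0, 0]}, {"gripper": 0, "translation": [0, 0, -0.3], "dr": [0, 0, 0]}, {"gripper": 0, "translation": [0, 0, -0.2], "dr": [0, 0, 0]}, {"gripper": 0, "translation": [0, 0, 0], "dr": [0, 0, 0]}, {"gripper": 0, "translation": [0, 0, 0], "dr": [0, 0, 0]}])

```text
clock: 11.08
eef_pos: [580.1, -343.7, 108.5]
tcp_rot: [3.14, 0.002, -1.408]
contact_force: [-0.3, -0.3, 0.8]
opening: 0.499
```

```bash
python3 - <<'E'
from h import *
s=r.sense(); print(s['clock'],s['eef_pos'],s['tcp_rot'],s['contact_force'])
snap('wrist','w7')
E
```

```text
11.0833 [ 580.1468 -343.7317  108.5471] [ 3.1397  0.0017 -1.4077] [-0.2898 -0.2679  0.7722]
```

View pics/w7.png

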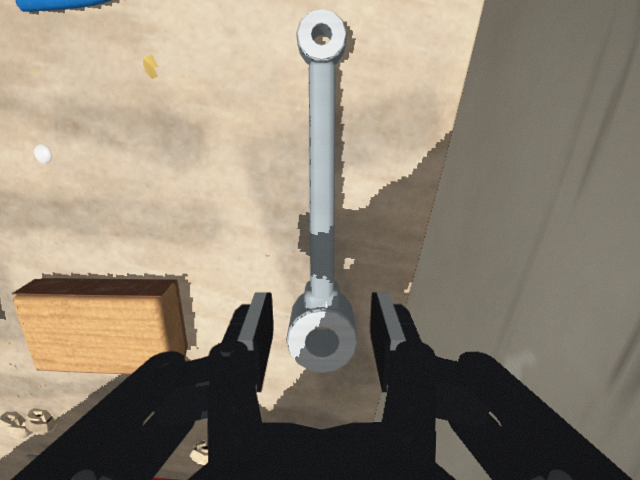

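The lever is centred between the jaws: arm at u≈321, jaw tips at 271 and 371. The boss is at (321,36) and the hub's top bore at (322,341). I'll check the position along the arm.

```bash
python3 - <<'E'
from h import *
a=onz('w7',[(321,36)],23.3)[0]; b=onz('w7',[(322,341)],40.1)[0]; print(a,b,np.linalg.norm((a-b)[:2]))
yaw=np.arctan2(a[1]-b[1],a[0]-b[0]);d=np.array([np.cos(yaw),np.sin(yaw)])
print(yaw,'bal from end',a[:2]-(173.2-54.3)*d,'from hub',b[:2]+(54.3-4)*d)
E
```

```text
[ 697.1897 -324.7544   23.3   ] [ 532.1695 -352.6268   40.1   ] 167.35757053405686
0.16732361499912288 bal from end [ 579.9503 -344.5565] from hub [ 581.767  -344.2496]
```

Request:
jog_arm(deltas=[{"gripper": 0, "translation": [0.005, -0.005, -0.3], "dr": [0, 0, 0]}, {"gripper": 0, "translation": [0, 0, -0.3], "dr": [0, 0, 0]}, {"gripper": 0, "translation": [0, 0, -0.12], "dr": [0, 0, 0]}, {"gripper": 0, "translation": [0, 0, -0.05], "dr": [0, 0, 0]}, {"gripper": 0, "translation": [0, 0, 0], "dr": [0, 0, 0]}, {"gripper": 0, "translation": [0, 0, 0], "dr": [0, 0, 0]}, {"gripper": 1, "translation": [0, 0, 0], "dr": [0, 0, 0]}, {"gripper": 1, "translation": [0, 0, 0], "dr": [0, 0, 0]}, {"gripper": 1, "translation": [0, 0, 0], "dr": [0, 0, 0]}, {"gripper": 1, "translation": [0, 0, 0], "dr": [0, 0, 0]}, {"gripper": 1, "translation": [0, 0, 0], "dr": [0, 0, 0]}, {"gripper": 1, "translation": [0, 0, 0], "dr": [0, 0, 0]}], squeeze=80)

```text
clock: 12.13
eef_pos: [582.3, -345.2, 34.0]
tcp_rot: [-3.14, -0.001, -1.409]
contact_force: [-1.5, 0.9, 6.4]
opening: 0.146
```

Request:
jog_arm(deltas=[{"gripper": 1, "translation": [0, 0, 0.05], "dr": [0, 0, 0]}, {"gripper": 1, "translation": [0, 0, 0.1], "dr": [0, 0, 0]}, {"gripper": 1, "translation": [0, 0, 0.25], "dr": [0, 0, 0]}, {"gripper": 1, "translation": [0, 0.05, 0.3], "dr": [0, 0, 0]}, {"gripper": 1, "translation": [0, 0.05, 0.3], "dr": [0, 0, 0]}, {"gripper": 1, "translation": [0, 0.1, 0.2], "dr": [0, 0, 0]}, {"gripper": 1, "translation": [0, 0, 0], "dr": [0, 0, 0]}, {"gripper": 1, "translation": [0, 0, 0], "dr": [0, 0, 0]}, {"gripper": 1, "translation": [0, 0, 0], "dr": [0, 0, 0]}])

```text
clock: 12.88
eef_pos: [580.6, -324.5, 151.4]
tcp_rot: [3.14, 0.001, -1.409]
contact_force: [0.3, -0.2, -4.5]
opening: 0.144
```

```bash
python3 - <<'E'
from h import *
s=r.sense(); print(s['clock'],s['eef_pos'],s['tcp_rot'],s['contact_force'],s['wrist_torque'],s['opening'])
snap('wrist','w8'); snap('scene','s8'); snap('top','t8')
E
```

```text
12.8833 [ 580.6204 -324.5192  151.3732] [ 3.1403  0.0008 -1.4087] [ 0.336  -0.1555 -4.4905] [-0.0191  0.007  -0.0018] 0.14423665981609632
```

View pics/w8.png

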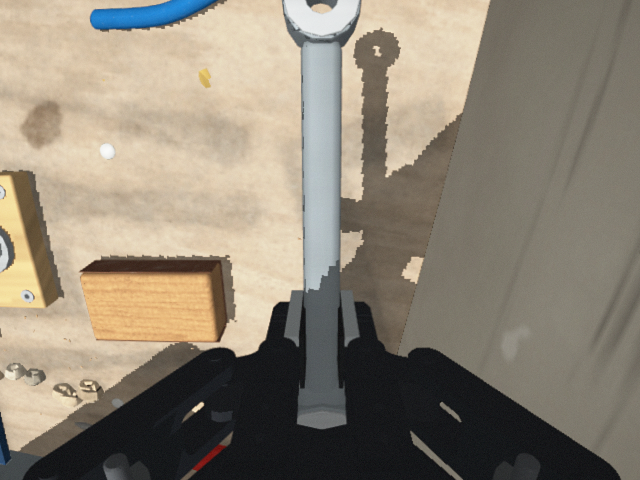

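The lever is up and held in the jaws, the hub toward (322,405) and the boss ring at (321,8). Its weight is about 4.5 N and the wrist torque is near zero, so it's gripped at the balance point. I'll fit its pitch numerically from the picture.

```bash
cat > fit.py <<'E'
from h import *
from scipy.optimize import least_squares
from scipy.spatial.transform import Rotation as Ro
def edges(f,rows,lo=296,hi=350):
    g=cv2.GaussianBlur(cv2.imread(f'pics/{f}.png'),(3,3),0).astype(float); out=[]
    for v in rows:
        d=np.abs(np.diff(g[v,lo-8:hi+8],axis=0)).sum(1); m=len(d)//2
        out.append((v,lo-8+d[:m].argmax()+.5,lo-8+m+d[m:].argmax()+.5))
    return np.array(out)
if __name__=='__main__':
    f='w8'; E=edges(f,range(60,260,20)); print(E)
    im=cv2.imread('pics/w8.png'); hsv=cv2.cvtColor(im,cv2.COLOR_BGR2HSV)
    for v in (2,8,14): u=np.where(hsv[v,260:390,1]<35)[0]+260; print(v,u.min(),u.max(), np.where(hsv[v,305:340,1]>=35)[0]+305)
    print('hole rows', [int(x) for x in hsv[0:45,321,2]])
E
python3 fit.py
```

```text
[[ 60.  300.5 341.5]
 [ 80.  300.5 341.5]
 [100.  300.5 341.5]
 [120.  300.5 341.5]
 [140.  303.5 341.5]
 [160.  301.5 341.5]
 [180.  301.5 340.5]
 [200.  304.5 355.5]
 [220.  301.5 338.5]
 [240.  302.5 340.5]]
2 282 360 []
8 283 359 [311 312 313 314 315 316 317 318 319 320 321 322 323 324 325 326 327 328
 329 330 331]
14 284 358 []
hole rows [86, 79, 80, 131, 222, 223, 221, 223, 226, 226, 226, 227, 227, 220, 224, 232, 232, 232, 233, 232, 231, 232, 233, 233, 232, 233, 232, 232, 233, 233, 233, 235, 236, 235, 232, 205, 168, 187, 137, 108, 78, 91, 102, 143, 178]
```

```bash
python3 - <<'E'
from h import *
from scipy.spatial.transform import Rotation as Ro
# lever pose in tool at grip (0.34): balance 12.3 below TCP; vary pitch about balance
T=np.array([580.62,-324.52,151.37]); 
for xg in (-4,0,4):
  for zo in (-9,-12.3):
    for p in (.06,.105,.15):
      R=Ro.from_euler('ZY',[.164,p]).as_matrix(); d=R@[1,0,0]; d[2]=0
      q=lambda P:proj('w8',(np.array(P)-[52,0,25])@R.T+T+[0,0,zo]+d*xg)
      b=q([(157,0,39),(170,13,39),(170,-13,39),(150,7,34),(150,-7,34),(80,7,34),(80,-7,34),(22,0,38)])
      print(xg,zo,p,'front v %.1f bossw %.1f'%(b[0,1],b[2,0]-b[1,0]),'barw %.1f@%.0f %.1f@%.0f'%(b[4,0]-b[3,0],b[3,1],b[6,0]-b[5,0],b[5,1]),'hub %.0f'%b[7,1])
E
```

```text
-4 -9 0.06 front v 45.7 bossw 89.2 barw 44.6@73 38.8@281 hub 418
-4 -9 0.105 front v 47.3 bossw 85.3 barw 43.0@74 38.4@278 hub 420
-4 -9 0.15 front v 49.4 bossw 81.6 barw 41.5@76 38.1@276 hub 421
-4 -12.3 0.06 front v 47.4 bossw 86.7 barw 43.4@74 37.9@277 hub 412
-4 -12.3 0.105 front v 48.9 bossw 83.0 barw 41.9@75 37.6@274 hub 413
-4 -12.3 0.15 front v 50.9 bossw 79.5 barw 40.5@76 37.3@272 hub 414
0 -9 0.06 front v 31.2 bossw 90.0 barw 45.0@59 39.2@271 hub 411
0 -9 0.105 front v 33.4 bossw 85.9 barw 43.4@61 38.8@268 hub 412
0 -9 0.15 front v 36.2 bossw 82.2 barw 41.9@63 38.5@266 hub 413
0 -12.3 0.06 front v 33.3 bossw 87.4 barw 43.8@61 38.3@267 hub 405
0 -12.3 0.105 front v 35.4 bossw 83.6 barw 42.3@62 38.0@265 hub 406
0 -12.3 0.15 front v 38.0 bossw 80.1 barw 40.8@64 37.6@263 hub 407
4 -9 0.06 front v 16.5 bossw 90.7 barw 45.4@46 39.6@260 hub 403
4 -9 0.105 front v 19.4 bossw 86.6 barw 43.7@48 39.2@258 hub 404
4 -9 0.15 front v 22.7 bossw 82.8 barw 42.2@50 38.9@256 hub 405
4 -12.3 0.06 front v 19.1 bossw 88.1 barw 44.1@47 38.6@257 hub 397
4 -12.3 0.105 front v 21.7 bossw 84.2 barw 42.6@49 38.3@255 hub 398
4 -12.3 0.15 front v 24.9 bossw 80.6 barw 41.2@52 38.0@253 hub 399
```

```bash
cat > m.py <<'E'
from h import *
from scipy.spatial.transform import Rotation as Ro
im=cv2.imread('pics/w7.png'); hsv=cv2.cvtColor(im,cv2.COLOR_BGR2HSV)
for v in range(26,48,4): u=np.where(hsv[v,290:352,1]<35)[0]+290; print(v,u.min(),u.max())
for v in (80,100,120,140,160,180): u=np.where(hsv[v,300:342,1]<35)[0]+300; print(v,u.min(),u.max())
R=Ro.from_euler('ZY',[.1656,.105]).as_matrix()
b=proj('w7',(np.array([(157,0,39),(170,13,39),(170,-13,39),(150,7,34),(150,-7,34),(80,7,34),(80,-7,34)])-[52,0,25])@R.T+[580.8,-344.4,21.7])
print(b, b[2,0]-b[1,0],b[4,0]-b[3,0],b[6,0]-b[5,0])
h8=cv2.cvtColor(cv2.imread('pics/w8.png'),cv2.COLOR_BGR2HSV)
for v in (0,2,4,6,60,75,90,120,150,180,200,220,240,260):
    u=np.where(h8[v,275:370 if v<20 else 344,1]<35)[0]+275; print('w8',v,u.min(),u.max())
E
python3 m.py
```

```text
26 298 344
30 297 346
34 297 346
38 297 346
42 298 345
46 298 345
80 309 334
100 309 334
120 309 334
140 309 334
160 309 334
180 310 334
[[321.4191  61.3682]
 [295.4814  34.4771]
 [347.2809  34.353 ]
 [308.0798  77.6288]
 [334.8377  77.5717]
 [309.1427 209.6183]
 [334.1721 209.5856]] 51.79944399863922 26.757936397084848 25.029355967232107
w8 0 282 360
w8 2 282 360
w8 4 282 360
w8 6 283 359
w8 60 301 341
w8 75 301 341
w8 90 301 340
w8 120 302 340
w8 150 302 340
w8 180 302 340
w8 200 302 340
w8 220 303 340
w8 240 303 340
w8 260 303 339
```

Calibrating against the picture of the lever at rest gives a pitch of about 0.115 rad, a grip offset of about 0 mm along the arm, and the balance point about 12 mm below the TCP. I'll level the lever, turn it and carry it over the jig, staying high.

Request:
jog_arm(deltas=[{"gripper": 1, "translation": [0, 0.1, 0], "dr": [0.012, -0.072, 0]}, {"gripper": 1, "translation": [-0.05, 0.24, 0], "dr": [0, 0, 0.0775]}, {"gripper": 1, "translation": [-0.05, 0.24, 0], "dr": [0, 0, 0.0775]}, {"gripper": 1, "translation": [-0.05, 0.24, 0], "dr": [0, 0, 0.0775]}, {"gripper": 1, "translation": [-0.05, 0.24, 0], "dr": [0, 0, 0.0775]}, {"gripper": 1, "translation": [-0.05, 0.24, 0], "dr": [0, 0, 0.0775]}, {"gripper": 1, "translation": [-0.05, 0.24, 0], "dr": [0, 0, 0.0775]}, {"gripper": 1, "translation": [-0.05, 0.24, 0], "dr": [0, 0, 0.0775]}, {"gripper": 1, "translation": [-0.05, 0.24, 0], "dr": [0, 0, 0.0775]}, {"gripper": 1, "translation": [-0.05, 0.24, 0], "dr": [0, 0, 0.0775]}, {"gripper": 1, "translation": [-0.05, 0.24, 0], "dr": [0, 0, 0.0775]}, {"gripper": 1, "translation": [-0.05, 0.24, 0], "dr": [0, 0, 0.0775]}])

```text
clock: 14.03
eef_pos: [525.6, -50.0, 151.3]
tcp_rot: [-3.027, 0.002, -0.064]
contact_force: [0.5, 0.4, -5.1]
opening: 0.146
```

Request:
jog_arm(deltas=[{"gripper": 1, "translation": [-0.03, 0.15, 0], "dr": [0, 0, 0.074]}, {"gripper": 1, "translation": [-0.03, 0.15, 0], "dr": [0, 0, 0.074]}, {"gripper": 1, "translation": [0, 0, 0], "dr": [0, 0, 0]}, {"gripper": 1, "translation": [0, 0, 0], "dr": [0, 0, 0]}, {"gripper": 1, "translation": [0, 0, 0], "dr": [0, 0, 0]}, {"gripper": 1, "translation": [0, 0, 0], "dr": [0, 0, 0]}, {"gripper": 1, "translation": [0, 0, 0], "dr": [0, 0, 0]}, {"gripper": 1, "translation": [0, 0, 0], "dr": [0, 0, 0]}])

```text
clock: 14.7
eef_pos: [520.5, -21.4, 152.2]
tcp_rot: [-3.027, 0.0, 0.161]
contact_force: [-1.2, -0.4, -4.6]
opening: 0.146
```

```bash
python3 - <<'E'
from h import *
from scipy.spatial.transform import Rotation as Ro
s=r.sense(); print(s['clock'],s['eef_pos'],s['tcp_rot'],s['contact_force'],s['wrist_torque'],s['opening'])
M=Ro.from_euler('xyz',s['tcp_rot']).as_matrix(); print(M); 
y=-M[:,1]; print('lever yaw if aligned',np.arctan2(y[1],y[0]),'tool tilt',y[2])
w=snap('wrist','w9'); sc=snap('scene','s9'); t=snap('top','t9')
a=sc[130:360,200:430]
cv2.imwrite('pics/c9.png',np.vstack([np.hstack([cv2.resize(w,(400,300)),cv2.resize(t[210:330,250:410],(400,300),interpolation=cv2.INTER_CUBIC)]),np.hstack([cv2.resize(sc[130:300,220:440],(400,300),interpolation=cv2.INTER_CUBIC),cv2.resize(w[150:480,100:540],(400,300))])]))
E
```

```text
14.7 [520.4502 -21.3961 152.2182] [-3.027   0.0005  0.161 ] [-1.206  -0.3559 -4.5872] [-0.1061 -0.0609 -0.0147] 0.14590984738766036
[[ 0.9871  0.1592 -0.0188]
 [ 0.1603 -0.9806  0.1128]
 [-0.0005 -0.1143 -0.9934]]
lever yaw if aligned 1.731716408590473 tool tilt 0.1143094734369607
```

View pics/c9.png

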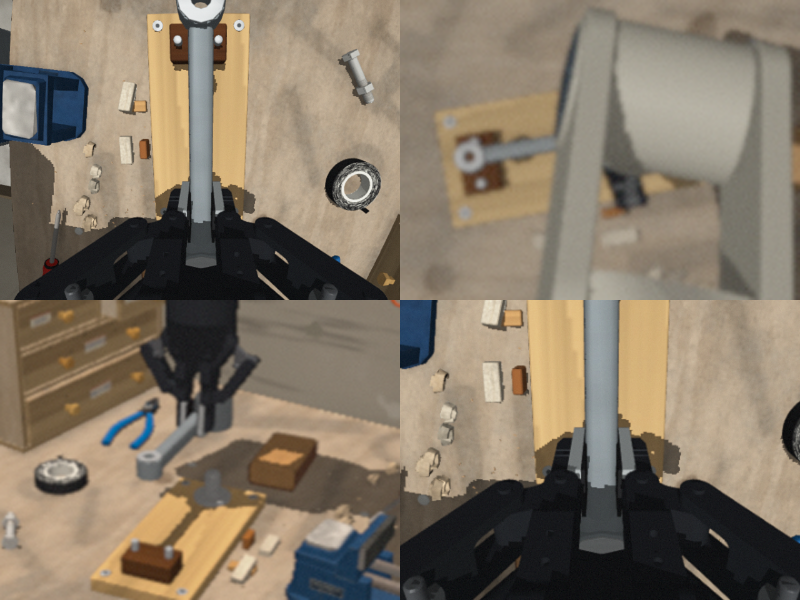

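The last allowed picture shows the lever above the jig, clear of it. The boss is over the rest between the two guide pins (quadrant 1: boss (200,6), guide pins (178,41) and (218,41), screws (157,26) and (243,26)). All four chips lie on the bench. Everything from here is numeric.

```bash
python3 - <<'E'
from h import *
P=tri('t9',[(277.6,272.2)],'s9',[(302.5,217.8)]); print('boss top tri',P)
g=cv2.imread('pics/w9.png'); hsv=cv2.cvtColor(g,cv2.COLOR_BGR2HSV)
m=((hsv[...,1]<60)&(hsv[...,2]>100)).astype(np.uint8); m[110:]=0
n,l,s,c=cv2.connectedComponentsWithStats(m)
for i in range(1,n):
    if s[i,4]>25: print(s[i],c[i])
for v in (0,2,4,6,60,75,90,120,150,180,200,220,240,260):
    u=np.where(hsv[v,275:370 if v<20 else 344,1]<35)[0]+275; print('w9',v,u.min(),u.max(),end=';')
print('hole',[int(x) for x in hsv[0:45,321,2]])
# jig edges in w9: bench/wood by saturation
for v in (130,160,190,220,250): print(v,[int(x) for x in hsv[v,232:262,1]],[int(x) for x in hsv[v,378:408,1]])
print('pin top w6',onz('w6',[(42,257)],55),'flange',onz('w6',[(66,243)],24))
E
```

```text
boss top tri [[501.453   95.4945 155.1359   4.2421]]
[  0   0  21  50 917] [ 9.2988 22.7535]
[ 35   0  15  26 115] [42.9043 12.6   ]
[59  0 10 19 68] [64.1324  8.4412]
[ 168    0  117  110 5947] [209.978   44.2548]
[ 279    0   81   37 2045] [320.8592  15.8156]
[  358     0   223   110 14102] [477.3598  51.1981]
[629   0  11  21 111] [634.8559   9.7748]
[ 108    5   65  105 1765] [148.1167  71.5717]
[94  9 11 11 49] [99.449 13.898]
[21 10 11  9 32] [27.0938 15.    ]
[80 10  7 12 41] [82.7561 14.7561]
[57 19 11 13 45] [62.9111 25.5556]
[ 596   19   44   91 1751] [623.8161  78.6842]
[  28   20   81   90 2900] [63.2941 76.06  ]
[82 23  5 12 27] [83.7407 28.6667]
[92 26  6  9 27] [94.8148 30.2222]
[374  31  17  19 233] [381.9399  40.1373]
[244  32  17  19 239] [251.8954  40.8494]
[ 302   43   38   67 2462] [320.7327  76.5402]
[277  56  14  14 152] [283.6579  62.7763]
[343  56  14  14 149] [349.3087  62.5436]
[116  61   9  10  31] [120.5806  65.6129]
[228  86   8   9  32] [231.9375  90.2188]
[582  86  11  24  67] [586.0896  97.1642]
w9 0 282 360;w9 2 282 360;w9 4 282 359;w9 6 283 360;w9 6
[... 1165 characters left out ...]
9, 86, 64, 66, 65, 63, 60, 59, 60, 58, 57, 63, 61, 63]
220 [54, 57, 55, 56, 55, 56, 59, 61, 63, 61, 81, 112, 106, 109, 104, 104, 108, 106, 102, 104, 106, 102, 104, 109, 107, 103, 105, 110, 106, 108] [107, 108, 108, 112, 109, 109, 109, 110, 108, 110, 109, 108, 111, 107, 112, 107, 77, 58, 58, 60, 57, 53, 55, 56, 55, 58, 58, 57, 60, 58]
250 [170, 168, 160, 172, 171, 123, 60, 63, 55, 61, 58, 58, 102, 109, 108, 107, 104, 104, 100, 104, 103, 108, 101, 106, 109, 105, 106, 106, 107, 106] [112, 109, 107, 106, 108, 105, 104, 110, 105, 112, 111, 106, 110, 109, 103, 66, 54, 55, 56, 56, 57, 59, 60, 57, 58, 58, 58, 65, 64, 62]
pin top w6 [[527.3779 -71.6165  55.    ]] flange [[527.9356 -71.6631  24.    ]]
```

```bash
python3 - <<'E'
from h import *
G=onz('w9',[(283.7,62.6),(349.3,62.4)],53); S=onz('w9',[(252,41),(382,40.3)],18.5)
L=onz('w9',[(238.5,130),(240,160),(241,190),(242.5,220),(244,250)],18); Rr=onz('w9',[(397,130),(396,160),(395.2,190),(394,220),(393,250)],18)
print('guide',G,'mid',G.mean(0),'dir yaw',np.arctan2(*(G[1]-G[0])[[1,0]])); print('screws',S,S.mean(0),np.arctan2(*(S[1]-S[0])[[1,0]]))
for e in(L,Rr):
    p=np.polyfit(e[:,1],e[:,0],1); print('edge yaw',-np.arctan(p[0]),'x at y=100',np.polyval(p,100),'x at -70',np.polyval(p,-70))
T=np.array([520.45,-21.4]);a=1.7317;d=np.array([np.cos(a),np.sin(a)])
print('bore',T-50.6*d,'end',T+119.4*d)
# lever from image: bar top mid z=152.2-12.2+9=149, front of boss top z=154
B=onz('w9',[(321,75),(321.2,150),(321.2,240)],149.);print(B,np.arctan2(*(B[0]-B[2])[[1,0]]));F=onz('w9',[(321,35)],154)[0];print('front',F, 'end',F[:2]+13*d,'bore',F[:2]-157*d)
E
```

```text
guide [[479.5774  94.3915  53.    ]
 [517.0901 100.5864  53.    ]] mid [498.3338  97.4889  53.    ] dir yaw 0.16366328903231883
screws [[452.179  112.0623  18.5   ]
 [537.2743 126.3088  18.5   ]] [494.7266 119.1855  18.5   ] 0.16587903651429006
edge yaw 0.16375470783400178 x at y=100 442.80929361406896 x at -70 470.8991258990212
edge yaw 0.16769147098989004 x at y=100 553.4642445520864 x at -70 582.2420497541998
bore [528.5566 -71.3464] end [501.3209  96.4577]
[[505.1202  72.3008 149.    ]
 [509.1745  47.8329 149.    ]
 [514.3289  16.1935 149.    ]] 1.7334715007344077
front [503.3095  83.4326 154.    ] end [501.2268  96.2647] bore [528.4625 -71.5394]
```

In the wrist frame the lever's bore is at (528.5,−71.4) and its end at (501.3,96.4). The jig's pin is at about (527.2,−70.2) and its rest at about (499,98). A small nudge and a 15 mm descent put the hub about 45 mm above the pin.

Request:
jog_arm(deltas=[{"gripper": 1, "translation": [-0.008, 0.006, -0.03], "dr": [0, 0, 0]}, {"gripper": 1, "translation": [-0.008, 0.006, -0.06], "dr": [0, 0, 0]}, {"gripper": 1, "translation": [0, 0, -0.04], "dr": [0, 0, 0]}, {"gripper": 1, "translation": [0, 0, -0.02], "dr": [0, 0, 0]}, {"gripper": 1, "translation": [0, 0, 0], "dr": [0, 0, 0]}, {"gripper": 1, "translation": [0, 0, 0], "dr": [0, 0, 0]}, {"gripper": 1, "translation": [0, 0, 0], "dr": [0, 0, 0]}, {"gripper": 1, "translation": [0, 0, 0], "dr": [0, 0, 0]}, {"gripper": 1, "translation": [0, 0, 0], "dr": [0, 0, 0]}, {"gripper": 1, "translation": [0, 0, 0], "dr": [0, 0, 0]}, {"gripper": 1, "translation": [0, 0, 0], "dr": [0, 0, 0]}, {"gripper": 1, "translation": [0, 0, 0], "dr": [0, 0, 0]}])

```text
clock: 15.85
eef_pos: [518.8, -19.6, 137.3]
tcp_rot: [-3.027, 0.0, 0.163]
contact_force: [-0.1, -0.2, -5.1]
opening: 0.144
```

```bash
python3 - <<'E'
from h import *
s=r.sense(); print(s['clock'],s['eef_pos'],s['tcp_rot'],s['contact_force'],s['qvel'],s['opening'])
snap('wrist','w10'); h=cv2.cvtColor(cv2.imread('pics/w10.png'),cv2.COLOR_BGR2HSV)
for v in (2,75,150,240): u=np.where(h[v,275:370 if v<20 else 344,1]<35)[0]+275; print(v,u.min(),u.max())
T=s['eef_pos'][:2];a=s['tcp_rot'][2]+np.pi/2;d=np.array([np.cos(a),np.sin(a)]);print('bore',T-50.6*d,'end',T+119.4*d)
m=((h[...,1]<60)&(h[...,2]>100)).astype(np.uint8); n,l,st,c=cv2.connectedComponentsWithStats(m[:110].copy())
for i in range(1,n):
    if 100<st[i,4]<400 and st[i,2]<25: print(st[i],c[i], onz('w10',[c[i]],53),onz('w10',[c[i]],18.5))
E
```

```text
15.85 [518.8309 -19.557  137.3455] [-3.027   0.0003  0.1626] [-0.1436 -0.2349 -5.0909] [-0.0014  0.0012  0.0006 -0.0004 -0.0018  0.0014] 0.1441899261317888
2 282 360
75 301 341
150 302 340
240 303 339
bore [527.0242 -69.4892] end [499.4974  98.2674]
[  0   0   7  47 266] [ 2.4361 20.8346] [[316.3074  95.5212  53.    ]] [[285.1487 103.1488  18.5   ]]
[ 25   0  15  25 130] [32.3    10.6923] [[334.984  102.5048  53.    ]] [[306.868  111.2702  18.5   ]]
[241  28  19  20 260] [250.      37.2615] [[459.846 103.24   53.   ]] [[452.072  112.1251  18.5   ]]
[379  28  19  19 254] [388.0354  36.752 ] [[533.0485 115.5373  53.    ]] [[537.2004 126.4259  18.5   ]]
[277  53  15  15 172] [283.6221  60.2093] [[479.5185  94.282   53.    ]] [[474.9495 101.7077  18.5   ]]
[347  53  15  15 172] [353.8779  59.9884] [[517.0175 100.5611  53.    ]] [[518.5576 109.0098  18.5   ]]
```

```bash
python3 -c "
from rig import r
print(r.sign_off())"
```

```text
the job is handed in; nothing more can be done
None
```

I wiped all four chips off the near edge of the jig in one pass and set the block flat on the bench between the jig and the lever. I then gripped the lever at its balance point, levelled it and handed in at about 16 s, still holding it above the jig. The sign-off reported no verdict.

**Last checks:**
- **Position:** by the wrist camera the bore is at (527.0, −69.5) and the pin at about (527, −70). The small end is at (499.5, 98.3) and the rest's middle at (498.3, 97.5), so both are within about 2 mm. I did not see the hub over the pin directly, because the gripper hides it.
- **Height and stillness:** the hub is about 45 mm above the pin's top. The arm was still, and the only load was the lever's weight, about 5 N.
- **Level:** the boss height measured from two cameras before the final 15 mm descent was 155 mm against 154 mm expected for level. The lever's tilt in the grip looked unchanged afterwards.
- **Chips and block:** the chips were all on the bench in the pictures taken after the wipe. One white chip lies across the pale one, and the brown one stands on edge beside the jig. The block was flat and released.
- **Other things:** I saw no sign that any bystander had moved, but I did not measure them.

**Disagreements:** the top and wrist cameras differ by about 3–4 mm in y, so I aligned the lever to the jig in the wrist camera. The upward force reached 15 N near the end of the wipe, which I put down to the block or a chip catching on the base. It was gone after pushing 14 mm farther.

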